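Take the keyhole-hung cover off a bench power supply

ROBOT

A 7-joint arm with a two-finger parallel gripper is mounted at the origin on a cart in front of the work surface, level with it; the furniture and walls round the work are solid. World frame = base frame: x ahead of the robot, y to its left, z up, the work surface at z = 0. Lengths are in m, angles in rad, forces in N, time in s.
With the tool pointing down it reaches from about 0.4 to 0.85 m from the base axis. Payload 4.4 kg.
Tool frame: the origin (TCP) lies between the finger pads; the fingertips stand r.tips_ahead ahead of it and the grasp point (between the pads) lies 6 mm ahead of it (r.tips_ahead is the distance from the TCP to the fingertips, in m); z points along the fingers, y is the line along which they close (so a half turn about z gives the same grasp; the last joint's range is limited). The gripper opens to 94 mm and grips with 3 to 60 N. Pads are 16 mm wide; open, the fingers measure 119 mm over their backs; the gripper's body (75 mm by 177 mm) begins 78 mm behind the grasp point.
Start: joints at [1.156, 0.628, 0.038, 1.517, -0.027, 0.996, -0.02], TCP at [0.222, -0.611, 0.199] pointing down, gripper open.
Joint ranges: [-3.06, 3.06], [-0.37, 2.12], [-1.25, 1.32], [0.18, 2.47], [-1.1, 4.24], [0.23, 1.98], [-2.94, 2.94]. Speed limits (rad/s): [2.57, 2.57, 3.14, 3.14, 3.14, 3.14, 3.14].

INTERFACE

Orientations are given as [roll, pitch, yaw] about the fixed x, y, z axes, in that order (R = Rz(yaw) Ry(pitch) Rx(roll)).
In Python, from workcell import r gives the robot as it stands.
- The arm moves only by the tool move_arm, never from a script. Its argument "deltas" is a list of rows, each an object of numbers: "fingers": the opening, from 0 (shut) to 1 (fully open); "tx", "ty", "tz": the shift along the tool's x, y, z in mm; "twist": the turn about the tool's z in rad. In form: [{"fingers": .., "tx": .., "ty": .., "tz": .., "twist": ..}, ...]. A call has exactly 8 rows; each row is the pose to reach, as a shift and turn from the pose commanded when the call began, along the tool's axes at that moment; what a row does not reach only later rows make up. A row lasts 1/8 s, in which the tool goes at most 62.5 mm and 10.7 degrees, less where a joint would pass 70% of its speed; a pose out of reach is approached as far as the arm can. A call with a gripper value outside its range is refused whole. The fingers move at their own pace and stop on an object; "force" is the grip in N (left out, the last holds). Time passes only in rows, so rows that repeat a pose let the fingers close, or fill a call up. It gives the time, the measured TCP pose, the force, the opening and the grip force at its end, in the units of the state.
- r.get_state(): the state, without advancing time (a new reading comes with each control period).
- r.camera(name): name is "side" or "top" or "wrist"; returns (picture, depth): 420x560x3 uint8, red, green, blue; 420x560 float32, m along the optical axis (not along the pixel's ray), 0 where there is no reading.
- r.camera_info(name): a dict with "fx", "fy", "cx", "cy" (pixels), "rvec" (rotation vector, rad) and "tvec" (3), from world to camera coordinates, as OpenCV has them. Camera axes: x right, y down, z forward; pixel columns grow to the right and rows downward; lengths in m; the calibration is good to about 2 mm. A picture is of the moment at which its call begins: read the wrist's pose just before it. camera_info takes no time and is no camera call; for the wrist camera it gives the pose at the moment of the call.
- r.sign_off(): hands the job in; it is judged then, once.
Trained networks look in the newest picture that a camera, given by its name, has taken for a name from the list of things; names that differ only in an ending like _2 or _b are one class to them, and where a whole thing is asked for, a point or a joint stands for the part that bears it (a point fixed in the world has none). Each returns a list of dicts, best first, with "conf" (0 to 1); they miss things now and then, are a little off and sometimes report something else, mostly with a low value. They report only what shows in the picture. A call takes as long as a camera call.
- r.look_for(camera, thing): "centre" ([column, row] in pixels, amid what is visible of it).
- r.cut_out(camera, thing): "mask" (420x560 bool, what is visible of it) and "centre" ([column, row] in pixels, amid what is visible of it).
The state is a dict: "time_s": time; "qpos": joint angles; "dq": joint speeds; "tau": joint torques, N m; "tool_pos": TCP position; "tool_rot": TCP orientation; "wrist_force": force on the tool from outside, world axes, zero at the start; "torque": the same for the moment, N m; "grip_width": finger opening in m; "gripper_force": force on a finger pad.
Only numpy, scipy, OpenCV 4.12 (cv2) and the standard library are available. Lean on these libraries where they do the work, as an engineer would, in place of code of your own. Each camera call takes 0.05 s, during which the arm holds its last target. There are 200 camera calls.

TASK

The sloping cover of the grey bench power supply hangs by two keyholes on two screws. By its handle, slide it up the slope until the screw heads stand in the round holes, lift it straight off the face without forcing it against the screws, and lay it down gently on the middle of the brown board, flat and handle upward. Leave the cutters, the screwdriver and the solder reel where they are.

Things in the scene. Friction and masses are not known exactly. Their poses are not given: they have to be found in the camera images.
- case: Grey sheet-metal case, fixed, 210 (x) x 220 (y) x 138 mm high, at the right; origin: centre of its underside on the worktop, x to its back, z up. Its face slopes up and back at 35 degrees from level, from 40 mm height (x = -105 mm) to 138 mm (x = +35 mm). The cover's handle stands square to the face, so the tool comes in tilted 20 to 35 degrees from vertical
- screw_left (a point): Top of the pan head of the left screw (84 mm from the case's middle plane, +y side), 11.5 mm out of the sloping face; head 14 mm diameter, 5 mm thick; shank 7 mm diameter, 6.5 mm of it free between face and head. Fixed; axes as the case
- screw_right (a point): Top of the pan head of the right screw, the same on the case's -y side. Fixed; axes as the case
- cover: Loose bare aluminium plate, 160 (x) x 200 (y) x 4 mm, 0.2 to 0.4 kg; origin: centre of its underside; hanging, x points up the slope, z out of the face. Keyholes at y = +84 and -84 mm: round hole 22 mm wide centred at x = +5 mm, slot 10 mm wide from it to x = +28 mm. It hangs with the screws at x = +24.5 mm; slid 19.5 mm up, they stand mid-hole, 4 mm to spare each way
- cover_grip (a point): Centre of the grip bar of the cover's black D-handle, 40 mm above the middle of the plate's underside; axes as the cover (z out of the plate). The bar runs along x: 104 mm long, 12 mm wide (y), 12 mm thick (z); 76 mm of it is free between its two feet. The centre of mass is near the plate's middle
- board: Brown hardboard lying on the worktop, fixed, 215 (x) x 235 (y) mm, at the left; origin: centre of its underside on the worktop; its upper surface is 8 mm higher. With the cover lying flat on it, cover_grip is 48 mm above the worktop. A desk lamp's arm crosses 0.3 m and more above the bench at x = 0.62 m, from y = -0.13 m to the left
- flat_cutters: Black-handled side cutters lying in front of the case, 46 x 100 x 11 mm, loose, bystander; origin at the centre of the underside
- blue_driver: Small blue screwdriver lying behind the board, 15 x 141 x 13 mm, loose, bystander; origin at the centre of the underside
- solder_reel: Small reel of solder standing to the right of the case, 54 mm diameter, 36 mm high, loose, bystander; origin at the centre of the underside

How it is judged:
On the way, in this order (a step that is already met when the one before it is completed fails the run):
1. The cover, still on the screws, is slid up the slope until both screw heads stand in the round holes (x of each of screw_left, screw_right in the frame of cover_grip below 0.0095 m and z of each of screw_left, screw_right in the frame of cover_grip above -0.036 m).
2. The cover is lifted clear of both screw heads (z of each of screw_left, screw_right in the frame of cover_grip below -0.045 m), for 0.1 s.
At the end, for the whole second after the job is handed in: The cover lies at rest flat on the brown board (within 0.06 rad of level, at the board's height within 4 mm), handle upward, its middle within 50 mm of the board's middle, released (horizontal distance between cover_grip and board below 0.05 m and height (world z) of cover_grip between 0.044 and 0.052 m and angle between cover_grip's own z axis and vertical below 0.06 rad and linear speed of cover below 0.02 m/s and contact force between the fingers and cover below 0.1 N); the robot touches nothing.
It fails at once if The cover is forced against the case or its screws (over 40 N) (contact force between cover and case above 40 N).
It fails at once if The cover is dropped (moving faster than 0.6 m/s while the fingers do not hold it) (linear speed of cover above 0.6 m/s and contact force between the fingers and cover below 0.05 N).
It fails at once if A bystander (cutters, screwdriver, reel) is moved more than 30 mm (distance of any of flat_cutters, blue_driver, solder_reel from where it was at the start of the episode above 0.03 m).
It also fails if it takes over 48 s, if anything falls off the work surface, if the arm or the gripper's body presses on something with over 40 N, if the wrist force passes 120 N, or if a joint passes its speed limit or range.

## Working session

There is one attempt and no reset: what is moved stays moved. The work goes in short steps, Python scripts to look and compute and a tool call to move; the robot and the scene stay as the last step left them, time stands still between calls to the robot, and variables do not carry over. Pictures are saved under pics/ and viewed, at most 10 in all, crops included, and the job is handed in when it is done.

Besides the shell and the picture viewer there is one more tool, called after "Call:" as name(argument=value, ...) on one line, values as JSON. move_arm: Moves the arm, as the interface text tells. Its arguments: {"type":"object","properties":{"deltas":{"type":"array"},"force":{"type":"number"}},"required":["deltas"]}

```bash
mkdir -p pics; ls; cat > h.py <<'E'
import numpy as np, cv2
from scipy.spatial.transform import Rotation as R
from workcell import r
def cam(n):
    i=r.camera_info(n); im,d=r.camera(n); return im,d,i
def pts(d,i,mask=None):
    m=d>0 if mask is None else mask&(d>0)
    v,u=np.nonzero(m); z=d[v,u]
    P=np.c_[(u-i['cx'])/i['fx']*z,(v-i['cy'])/i['fy']*z,z]
    M=R.from_rotvec(np.ravel(i['rvec'])).as_matrix()
    return (P-np.ravel(i['tvec']))@M, np.c_[u,v]
E
python3 - <<'E'
from h import *
print(r.get_state(), r.tips_ahead)
for n in('side','top'):
    im,d,i=cam(n); cv2.imwrite(f'pics/{n}0.png',im[:,:,::-1])
    for t in('case','cover','cover_grip','board','flat_cutters','blue_driver','solder_reel','screw_left','screw_right'):
        c=r.cut_out(n,t)
        for k in c[:1]:
            p,_=pts(d,i,k['mask']); print(n,t,round(k['conf'],2),k['centre'],np.median(p,0).round(3) if len(p) else 0,p.min(0).round(3) if len(p) else 0,p.max(0).round(3) if len(p) else 0)
    np.savez(f'{n}0.npz',d=d)
E
```

```text
pics
{'time_s': 0.0, 'qpos': array([ 1.15621777,  0.62930473,  0.03843178,  1.51836884, -0.02700346,
        0.9963008 , -0.0199997 ]), 'dq': array([ 3.11859433e-04, -2.66592638e-05, -7.96777609e-04, -1.65507484e-04,
       -6.22544010e-04,  1.23960535e-03,  9.19639649e-04]), 'tau': array([-8.30585104e-04, -5.49730754e+01,  1.14382580e+00, -1.86630875e+01,
       -5.20801032e-02,  2.37623375e-02,  1.72632458e-04]), 'tool_pos': array([ 0.22193795, -0.61021053,  0.19828052]), 'tool_rot': array([-3.13972857e+00,  1.36360124e-05,  3.48785204e-01]), 'wrist_force': array([ 0.38525472, -0.63013097, -0.10007059]), 'torque': array([ 0.0144251 ,  0.02103048, -0.02791145]), 'gripper_force': 0.0, 'grip_width': 0.09396791500549509} 0.025
side case 0.68 [249.3, 208.6] [ 0.605 -0.107  0.082] [ 0.428 -0.549 -0.002] [ 0.775 -0.081  0.141]
side cover 0.59 [288.0, 189.7] [ 0.524 -0.187  0.096] [ 0.447 -0.311  0.044] [ 0.603 -0.092  0.155]
side cover_grip 0.69 [289.2, 193.1] [ 0.524 -0.187  0.096] [ 0.447 -0.311  0.042] [ 0.603 -0.092  0.155]
side board 0.67 [256.2, 329.3] [0.503 0.127 0.009] [ 0.393 -0
[... 774 characters left out ...]
312.9, 194.2] [ 0.529 -0.202  0.099] [ 0.446 -0.31   0.038] [ 0.603 -0.097  0.157]
top board 0.56 [177.9, 203.6] [0.507 0.101 0.008] [ 0.393 -0.023 -0.002] [0.621 0.228 0.014]
top flat_cutters 0.83 [332.9, 267.7] [ 0.364 -0.256  0.009] [ 0.319 -0.303 -0.002] [ 0.39  -0.217  0.014]
top blue_driver 0.63 [310.4, 197.3] [ 0.529 -0.201  0.099] [ 0.446 -0.31   0.039] [ 0.605 -0.095  0.157]
top solder_reel 0.92 [408.8, 219.8] [ 0.48  -0.421  0.035] [ 0.454 -0.452 -0.003] [ 0.507 -0.397  0.04 ]
top screw_left 0.94 [315.6, 163.7] [ 0.588 -0.203  0.135] [ 0.425 -0.348 -0.003] [ 0.638 -0.086  0.375]
top screw_right 0.74 [318.6, 167.7] [ 0.587 -0.207  0.135] [ 0.429 -0.348 -0.004] [ 0.647 -0.086  0.384]
```

View pics/side0.png

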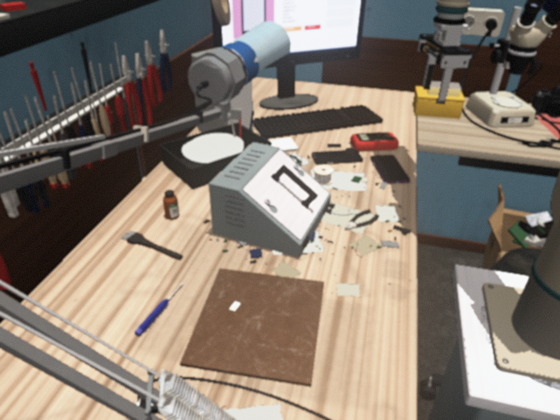

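View pics/top0.png

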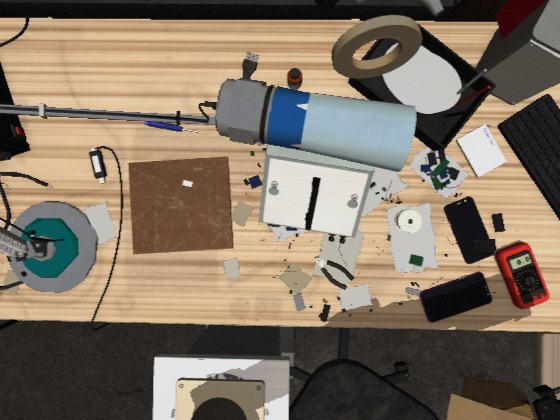

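```bash
python3 - <<'E'
from h import *
for n in('side','top'):
    d=np.load(f'{n}0.npz')['d']; i=r.camera_info(n); p,uv=pts(d,i)
    # plane of cover: fit in region
    q=p[(p[:,0]>.44)&(p[:,0]<.61)&(p[:,1]>-.32)&(p[:,1]<-.09)&(p[:,2]>.03)&(p[:,2]<.2)]
    rng=np.random.default_rng(0); best=None
    for _ in range(400):
        a,b,c=q[rng.choice(len(q),3)]; nn=np.cross(b-a,c-a); nn/=np.linalg.norm(nn)+1e-12
        s=(abs((q-a)@nn)<.0025).sum()
        if nn[2]<0: nn=-nn
        if best is None or s>best[0]: best=(s,nn,a)
    s,nn,a=best; k=q[abs((q-a)@nn)<.003]; m=k.mean(0); nn=np.linalg.svd(k-m)[2][2]; nn*=np.sign(nn[2])
    print(n,s,len(q),'n',nn.round(4),'tilt',np.degrees(np.arccos(nn[2])),'az',np.arctan2(-nn[1],-nn[0]))
    h=(q-m)@nn; b=q[(h>.03)&(h<.042)]; mm=b.mean(0); 
    v=np.linalg.svd(b-mm)[2][0]; v*=np.sign(v[0])
    print('bar',len(b),mm.round(4),b.min(0).round(3),b.max(0).round(3),'dir',v.round(3), 'yaw',np.arctan2(v[1],v[0]),'h', np.percentile((b-m)@nn,[5,50,95]))
    al=(b-mm)@v; print('along',al.min(),al.max())
    # board
    B=p[(p[:,2]>.004)&(p[:,2]<.014)&(p[:,0]>.36)&(p[:,0]<.65)&(p[:,1]>-.04)&(p[:,1]<.25)]
    print('board',cv2.minAreaRect(B[:,:2].astype(np.float32)), B.mean(0))
E
```

```text
side 3270 5964 n [-0.5663  0.0821  0.8201] tilt 34.90574295688548 az -0.14397769033285318
bar 247 [ 0.5041 -0.1942  0.1239] [ 0.459 -0.21   0.088] [ 0.549 -0.184  0.155] dir [ 0.808 -0.124  0.576] yaw -0.15275422498989713 h [0.03132962 0.03825344 0.04170962]
along -0.05245727138879211 0.050904486856375074
board ((0.5012680888175964, 0.10625694692134857), (0.2870602011680603, 0.24397149682044983), 89.88494110107422) [0.50382815 0.12227991 0.00868773]
top 5492 7626 n [-0.5665  0.0825  0.8199] tilt 34.922035713350404 az -0.1445635999009818
bar 152 [ 0.509  -0.1997  0.1304] [ 0.462 -0.21   0.097] [ 0.547 -0.189  0.154] dir [ 0.823 -0.118  0.556] yaw -0.14244366799353583 h [0.03546721 0.0409064  0.0418794 ]
along -0.057727948150017555 0.04304969404363608
board ((0.5062028169631958, 0.10896921902894974), (0.28665509819984436, 0.2816276252269745), 0.015153951942920685) [0.50639618 0.10406223 0.00809021]
```

The side picture shows the case at (270,195) with its cover and D-handle, the board at (256,325), the driver at (152,315), and the lamp arm on the left. The top picture shows the cover at (315,200), the handle bar from (317,178) to (309,228), the screws at (274,188) and (354,203), the cutters at (335,270) and the reel at (409,220). The lamp head at (315,120) sits just behind and above the case. Next I'll measure the lamp clearance and refine the cover pose.

```bash
python3 - <<'E'
from h import *
T=35*np.pi/180
for n in('side','top'):
    d=np.load(f'{n}0.npz')['d']; i=r.camera_info(n); p,uv=pts(d,i)
    L=p[(p[:,2]>.2)&(p[:,2]<.7)&(p[:,0]>.35)&(p[:,0]<.9)&(p[:,1]>-.45)&(p[:,1]<.3)]
    print(n,'lamp',L.min(0).round(3),L.max(0).round(3))
    for y0 in np.arange(-.45,.3,.05):
        s=L[(L[:,1]>=y0)&(L[:,1]<y0+.05)]
        if len(s)>5: print('  y %.2f x %.3f..%.3f z %.3f..%.3f'%(y0,*np.percentile(s[:,0],[1,99]),*np.percentile(s[:,2],[1,99])))
    nn=np.array([-.5664,.0823,.8200]); a=-0.1443
    X=np.array([np.cos(T)*np.cos(a),np.cos(T)*np.sin(a),np.sin(T)]); Y=np.cross(nn,X)
    q=p[(p[:,0]>.43)&(p[:,0]<.62)&(p[:,1]>-.33)&(p[:,1]<-.07)&(p[:,2]>.03)&(p[:,2]<.2)]
    h=q@nn; hist,e=np.histogram(h,bins=np.arange(h.min(),h.max(),.001)); j=hist.argmax(); print('h peaks',[(round(e[k],4),int(hist[k])) for k in range(max(0,j-8),min(len(hist),j+8))])
    h0=np.median(h[abs(h-e[j])<.003]); 
    k=q[abs(h-h0)<.0022]; x=k@X; y=k@Y
    print('plate u',np.percentile(x,[.5,99.5]),'v',np.percentile(y,[.5,99.5]),'h0',h0)
    b=q[(h-h0>.034)&(h-h0<.047)]; print('bar u',np.percentile(b@X,[1,99]),'v',np.percentile(b@Y,[2,50,98]))
    u=np.percentile(x,[.5,99.5]).mean();v=np.percentile(y,[.5,99.5]).mean()
    print('grip',X*u+Y*v+nn*(h0+.036),'using bar',X*np.percentile(b@X,[1,99]).mean()+Y*np.median(b@Y)+nn*(h0+.036))
    m=(p[:,2]>.0055)&(p[:,2]<.0125); img=np.zeros((420,560),np.uint8); img[uv[m][:,1],uv[m][:,0]]=255
    c=r.cut_out(n,'board')[0]['mask'] 
    P,_=pts(d,i,cv2.morphologyEx(c.astype(np.uint8),cv2.MORPH_OPEN,np.ones((5,5))).astype(bool)); print('board',cv2.minAreaRect(P[:,:2].astype(np.float32)))
E
```

```text
side lamp [ 0.555 -0.311  0.293] [0.784 0.3   0.537]
  y -0.35 x 0.555..0.617 z 0.372..0.427
  y -0.30 x 0.557..0.691 z 0.371..0.467
  y -0.25 x 0.568..0.680 z 0.370..0.478
  y -0.20 x 0.578..0.677 z 0.359..0.476
  y -0.15 x 0.588..0.640 z 0.299..0.420
  y -0.10 x 0.594..0.677 z 0.298..0.419
  y -0.05 x 0.612..0.710 z 0.319..0.507
  y -0.00 x 0.625..0.710 z 0.333..0.515
  y 0.05 x 0.626..0.710 z 0.345..0.522
  y 0.10 x 0.625..0.711 z 0.360..0.530
  y 0.15 x 0.622..0.776 z 0.374..0.532
  y 0.20 x 0.624..0.741 z 0.387..0.537
  y 0.25 x 0.621..0.712 z 0.400..0.534
h peaks [(np.float64(-0.2458), 73), (np.float64(-0.2448), 88), (np.float64(-0.2438), 149), (np.float64(-0.2428), 239), (np.float64(-0.2418), 285), (np.float64(-0.2408), 232), (np.float64(-0.2398), 349), (np.float64(-0.2388), 771), (np.float64(-0.2378), 1172), (np.float64(-0.2368), 736), (np.float64(-0.2358), 225), (np.float64(-0.2348), 54), (np.float64(-0.2338), 13), (np.float64(-0.2328), 12), (np.float64(-0.2318), 18), (np.float64(-0.2308), 12)]
plate u [0.42219321 0.5817453 ] v [-0.22254826 -0.02171859] h0 -0.237447061751562
[... 955 characters left out ...]
), 320), (np.float64(-0.2424), 408), (np.float64(-0.2414), 390), (np.float64(-0.2404), 610), (np.float64(-0.2394), 1259), (np.float64(-0.2384), 1738), (np.float64(-0.2374), 1290), (np.float64(-0.2364), 572), (np.float64(-0.2354), 130), (np.float64(-0.2344), 24), (np.float64(-0.2334), 8), (np.float64(-0.2324), 14), (np.float64(-0.2314), 20)]
plate u [0.4214015  0.58240049] v [-0.22532508 -0.02071109] h0 -0.23798932012889137
bar u [0.45289781 0.55280527] v [-0.13045799 -0.12451177 -0.11892859]
grip [ 0.50357745 -0.19748293  0.12224699] using bar [ 0.50413321 -0.19907304  0.12279219]
board ((0.5071020126342773, 0.10288240015506744), (0.21684618294239044, 0.24034637212753296), 4.889930248260498)
```

Call:
move_arm(deltas=[{"fingers": 1, "tx": 30, "ty": -27, "tz": -17, "twist": 0.06}, {"fingers": 1, "tx": 65, "ty": -58, "tz": -17, "twist": 0.12}, {"fingers": 1, "tx": 100, "ty": -89, "tz": -17, "twist": 0.2}, {"fingers": 1, "tx": 135, "ty": -120, "tz": -17, "twist": 0.28}, {"fingers": 1, "tx": 170, "ty": -151, "tz": -17, "twist": 0.36}, {"fingers": 1, "tx": 205, "ty": -182, "tz": -17, "twist": 0.43}, {"fingers": 1, "tx": 240, "ty": -213, "tz": -17, "twist": 0.493}, {"fingers": 1, "tx": 268, "ty": -238, "tz": -17, "twist": 0.493}])

```text
time_s: 2.1
tool_pos: [0.3938, -0.2937, 0.2164]
tool_rot: [-3.141, -0.001, -0.143]
wrist_force: [2.0, -0.3, -0.2]
grip_width: 0.0938
gripper_force: 0.0
```

Call:
move_arm(deltas=[{"fingers": 1, "tx": 10, "ty": -20, "tz": 0}, {"fingers": 1, "tx": 20, "ty": -45}, {"fingers": 1, "tx": 30, "ty": -70}, {"fingers": 1, "tx": 40, "ty": -95}, {"fingers": 1, "tx": 50, "ty": -111}, {"fingers": 1, "tx": 50, "ty": -111}, {"fingers": 1, "tx": 50, "ty": -111}, {"fingers": 1, "tx": 50, "ty": -111}])

```text
validation failed for argument at $.de...
```

```bash
python3 - <<'E'
from h import *
s=r.get_state(); print(s['tool_pos'],s['tool_rot'],s['qpos'])
im,d,i=cam('wrist'); im2,_,_=cam('side')
cv2.imwrite('pics/ws.png',np.hstack([cv2.resize(im,(400,300)),cv2.resize(im2[0:300,100:500],(400,300))])[:,:,::-1])
p,uv=pts(d,i); T=35*np.pi/180
nn=np.array([-.5664,.0823,.8200]); a=-0.1443
X=np.array([np.cos(T)*np.cos(a),np.cos(T)*np.sin(a),np.sin(T)]); Y=np.cross(nn,X)
q=p[(p[:,0]>.43)&(p[:,0]<.62)&(p[:,1]>-.33)&(p[:,1]<-.07)&(p[:,2]>.03)&(p[:,2]<.17)]
h=q@nn; b=q[(h+.2377>.034)&(h+.2377<.047)]; print(len(q),len(b))
print('h0',np.median(h[abs(h+.2377)<.003]),'u',np.percentile(b@X,[1,99]),'v',np.percentile(b@Y,[2,50,98]),'toph',np.percentile(b@nn,[50,90])+.2377)
v=np.linalg.svd(b-b.mean(0))[2][0]; print(v)
E
```

```text
[ 0.39375437 -0.29373148  0.21640894] [-3.14144456e+00 -6.49785372e-04 -1.43330985e-01] [ 0.47678063  0.38314146  0.14745594  1.93118471 -0.07494652  0.83192166
 -1.04994722]
38471 2340
h0 -0.23789914744295554 u [0.45281316 0.5530554 ] v [-0.13043026 -0.12626834 -0.11931529] toph [0.04126841 0.04236299]
[-0.81378424  0.11576691 -0.56952017]
```

View pics/ws.png

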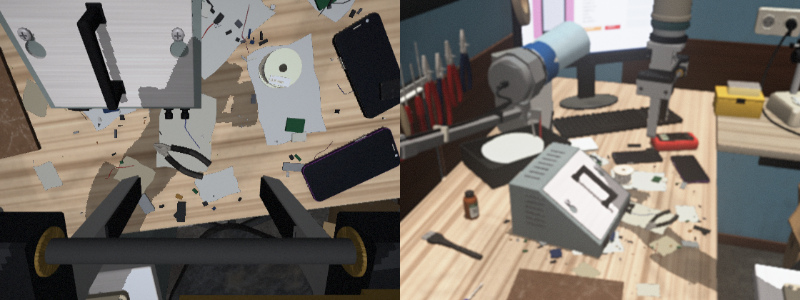

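The wrist half shows the handle bar at about (85,55) and the two screws at (38,47) and (178,47). The side half shows the gripper on the near side, well clear of the lamp. The last move was refused because some rows were missing keys, so I'll send full rows.

Call:
move_arm(deltas=[{"fingers": 1, "tx": 10, "ty": -20, "tz": 0, "twist": 0}, {"fingers": 1, "tx": 20, "ty": -45, "tz": 0, "twist": 0}, {"fingers": 1, "tx": 30, "ty": -70, "tz": 0, "twist": 0}, {"fingers": 1, "tx": 40, "ty": -95, "tz": 0, "twist": 0}, {"fingers": 1, "tx": 51, "ty": -110, "tz": 0, "twist": 0}, {"fingers": 1, "tx": 51, "ty": -110, "tz": 0, "twist": 0}, {"fingers": 1, "tx": 51, "ty": -110, "tz": 0, "twist": 0}, {"fingers": 1, "tx": 51, "ty": -110, "tz": 0, "twist": 0}])

```text
time_s: 3.2
tool_pos: [0.4583, -0.1953, 0.2162]
tool_rot: [3.141, 0.0, -0.146]
wrist_force: [0.7, -1.4, 0.3]
grip_width: 0.0939
gripper_force: 0.0
```

```bash
python3 - <<'E'
from h import *
s=r.get_state(); print(s['tool_pos'],s['tool_rot'],s['qpos'],s['wrist_force'])
im2,d2,i2=cam('side'); im3,d3,i3=cam('top')
cv2.imwrite('pics/st.png',np.hstack([cv2.resize(im2[0:300,100:500],(400,300)),cv2.resize(im3[30:300,150:510],(400,300))])[:,:,::-1])
for d,i in((d2,i2),(d3,i3)):
    p,_=pts(d,i)
    for z in np.arange(.2,.6,.05):
        k=p[(p[:,2]>z)&(p[:,2]<z+.05)&(p[:,0]>.36)&(p[:,0]<.56)&(p[:,1]>-.35)&(p[:,1]<-.05)]
        if len(k)>3: print(z.round(2),len(k),k.min(0).round(3),k.max(0).round(3))
    print()
E
```

```text
[ 0.45828756 -0.19525862  0.2161767 ] [ 3.14109679e+00  2.90118583e-04 -1.46230875e-01] [ 0.25363948  0.39287875  0.12787747  1.91347205 -0.0649155   0.83935343
 -1.30175681] [ 0.70519255 -1.39684336  0.32421825]
0.2 230 [ 0.442 -0.253  0.222] [ 0.477 -0.133  0.25 ]
0.25 413 [ 0.442 -0.252  0.25 ] [ 0.478 -0.131  0.3  ]
0.3 941 [ 0.414 -0.272  0.3  ] [ 0.505 -0.103  0.35 ]
0.35 1441 [ 0.414 -0.307  0.35 ] [ 0.56  -0.101  0.4  ]
0.4 1262 [ 0.422 -0.304  0.4  ] [ 0.56  -0.148  0.45 ]
0.45 1294 [ 0.422 -0.198  0.45 ] [ 0.496 -0.152  0.499]

0.3 110 [ 0.434 -0.159  0.333] [ 0.501 -0.13   0.346]
0.35 1351 [ 0.436 -0.306  0.351] [ 0.56  -0.104  0.4  ]
0.4 23 [ 0.482 -0.305  0.4  ] [ 0.559 -0.158  0.411]
0.55 40 [ 0.429 -0.235  0.57 ] [ 0.514 -0.135  0.6  ]
```

View pics/st.png

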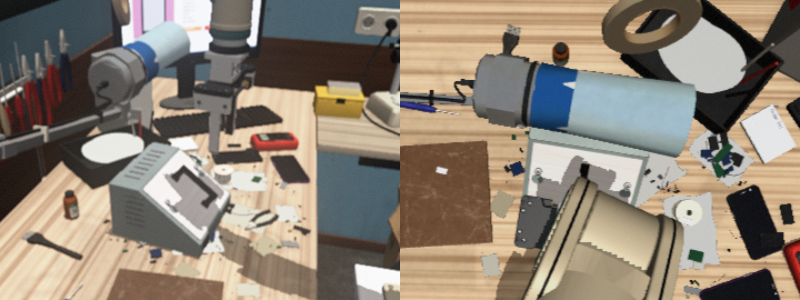

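Both views show the gripper beside the handle, and the lamp head edge is at x of about 0.57. To keep the wrist clear of it I'll grip the bar 12 mm below its middle.

Call:
move_arm(deltas=[{"fingers": 1, "tx": 12, "ty": -1, "tz": 10, "twist": 0}, {"fingers": 1, "tx": 24, "ty": -2, "tz": 20, "twist": 0}, {"fingers": 1, "tx": 36, "ty": -3, "tz": 30, "twist": 0}, {"fingers": 1, "tx": 36, "ty": -3, "tz": 45, "twist": 0}, {"fingers": 1, "tx": 36, "ty": -3, "tz": 60, "twist": 0}, {"fingers": 1, "tx": 36, "ty": -3, "tz": 60, "twist": 0}, {"fingers": 1, "tx": 36, "ty": -3, "tz": 60, "twist": 0}, {"fingers": 1, "tx": 36, "ty": -3, "tz": 60, "twist": 0}])

```text
time_s: 4.3
tool_pos: [0.4954, -0.1965, 0.1568]
tool_rot: [3.141, -0.001, -0.144]
wrist_force: [-0.1, -0.8, -0.1]
grip_width: 0.094
gripper_force: 0.0
```

```bash
cat > bar.py <<'E'
from h import *
s=r.get_state(); print(s['tool_pos'],s['tool_rot'],s['wrist_force'])
im,d,i=cam('wrist'); cv2.imwrite('pics/w2.png',im[:,:,::-1]); p,uv=pts(d,i)
Rt=R.from_euler('xyz',s['tool_rot']).as_matrix()
g=s['tool_pos']+Rt[:,2]*.006
T=35*np.pi/180; nn=np.array([-.5664,.0823,.8200]); a=-0.1443
X=np.array([np.cos(T)*np.cos(a),np.cos(T)*np.sin(a),np.sin(T)]); Y=np.cross(nn,X)
q=p[(p[:,0]>.43)&(p[:,0]<.62)&(abs(p[:,1]+.2)<.03)&(p[:,2]>.03)&(p[:,2]<.17)]
h=q@nn; b=q[(h+.2379>.034)&(h+.2379<.047)]; 
print(len(b),'u',np.percentile(b@X,[1,99]),'v',np.percentile(b@Y,[2,50,98]),'tool u,v,h',g@X,g@Y,g@nn)
t=(b-g)@Rt; print('bar in tool y',np.percentile(t[:,1],[2,50,98]))
E
python3 bar.py
```

```text
[ 0.49535091 -0.19648807  0.15677812] [ 3.14139651e+00 -1.18282927e-03 -1.44346944e-01] [-0.0520045  -0.80501091 -0.05704247]
1931 u [0.45334464 0.55359405] v [-0.12988991 -0.12411756 -0.11840677] tool u,v,h 0.5111841721247009 -0.12321515718886672 -0.17310372143664696
bar in tool y [-0.00481668  0.00089795  0.00667118]
```

Call:
move_arm(deltas=[{"fingers": 1, "tx": -1, "ty": 1, "tz": 12, "twist": 0}, {"fingers": 1, "tx": -1, "ty": 1, "tz": 24, "twist": 0}, {"fingers": 1, "tx": -1, "ty": 1, "tz": 35, "twist": 0}, {"fingers": 0.4, "tx": -1, "ty": 1, "tz": 35, "twist": 0}, {"fingers": 0.25, "tx": -1, "ty": 1, "tz": 35, "twist": 0}, {"fingers": 0.17, "tx": -1, "ty": 1, "tz": 35, "twist": 0}, {"fingers": 0.08, "tx": -1, "ty": 1, "tz": 35, "twist": 0}, {"fingers": 0, "tx": -1, "ty": 1, "tz": 35, "twist": 0}], force=8)

```text
time_s: 5.35
tool_pos: [0.4941, -0.1972, 0.1214]
tool_rot: [3.142, -0.0, -0.144]
wrist_force: [0.1, 0.3, 0.4]
grip_width: 0.0471
gripper_force: 0.0
```

Call:
move_arm(deltas=[{"fingers": 0, "tx": 0, "ty": 0, "tz": 0, "twist": 0}, {"fingers": 0, "tx": 0, "ty": 0, "tz": 0, "twist": 0}, {"fingers": 0, "tx": 0, "ty": 0, "tz": 0, "twist": 0}, {"fingers": 0, "tx": 0, "ty": 0, "tz": 0, "twist": 0}, {"fingers": 0, "tx": 0, "ty": 0, "tz": 0, "twist": 0}, {"fingers": 0, "tx": 0, "ty": 0, "tz": 0, "twist": 0}, {"fingers": 0, "tx": 0, "ty": 0, "tz": 0, "twist": 0}, {"fingers": 0, "tx": 0, "ty": 0, "tz": 0, "twist": 0}])

```text
time_s: 6.35
tool_pos: [0.4937, -0.1975, 0.1213]
tool_rot: [3.141, 0.0, -0.145]
wrist_force: [-2.6, -1.7, 3.4]
grip_width: 0.0059
gripper_force: 11.1
```

```bash
python3 - <<'E'
from h import *
s=r.get_state(); print(s['tool_pos'],s['grip_width'],s['gripper_force'],s['wrist_force'])
im,d,i=cam('wrist'); im2,_,_=cam('side')
cv2.imwrite('pics/w3.png',np.hstack([im[:,:,::-1][::1],cv2.resize(im2[120:260,200:360],(240,420))[:,:,::-1]]))
E
```

```text
[ 0.49366275 -0.19748226  0.12128383] 0.005861247302858994 11.088814828544855 [-2.56009847 -1.69972164  3.36681402]
```

View pics/w3.png

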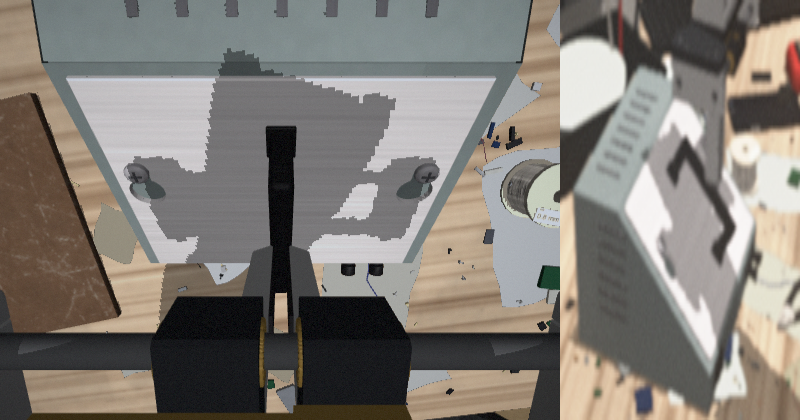

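The picture shows the fingers closed on the bar at about (280,260), with both screws at (138,178) and (425,178) still in their slots. I'll grip firmly and slide up the slope.

Call:
move_arm(deltas=[{"fingers": 0, "tx": 0, "ty": 0, "tz": 0, "twist": 0}, {"fingers": 0, "tx": 0, "ty": 0, "tz": 0, "twist": 0}, {"fingers": 0, "tx": 0, "ty": 0, "tz": 0, "twist": 0}, {"fingers": 0, "tx": 0, "ty": 0, "tz": 0, "twist": 0}, {"fingers": 0, "tx": 1, "ty": 0, "tz": -1, "twist": 0}, {"fingers": 0, "tx": 2, "ty": 0, "tz": -1.5, "twist": 0}, {"fingers": 0, "tx": 3, "ty": 0, "tz": -2.2, "twist": 0}, {"fingers": 0, "tx": 4, "ty": 0, "tz": -3, "twist": 0}], force=50)

```text
time_s: 7.45
tool_pos: [0.495, -0.1957, 0.123]
tool_rot: [-3.139, 0.007, -0.144]
wrist_force: [-4.7, 1.9, -0.2]
grip_width: -0.0001
gripper_force: 2.7
```

```bash
python3 - <<'E'
from h import *
s=r.get_state(); print(s['tool_pos'],s['tool_rot'],s['grip_width'],s['gripper_force'],s['wrist_force'])
im,d,i=cam('wrist'); im2,d2,i2=cam('side')
cv2.imwrite('pics/w4.png',np.hstack([im[:,:,::-1],cv2.resize(im2[130:250,230:340],(240,420))[:,:,::-1]])[:, :800])
p,_=pts(d,i); T=35*np.pi/180; nn=np.array([-.5664,.0823,.8200]); a=-0.1443
X=np.array([np.cos(T)*np.cos(a),np.cos(T)*np.sin(a),np.sin(T)]); Y=np.cross(nn,X)
for p in(p,pts(d2,i2)[0]):
    q=p[(p[:,0]>.43)&(p[:,0]<.62)&(p[:,1]>-.33)&(p[:,1]<-.07)&(p[:,2]>.03)&(p[:,2]<.2)]
    h=q@nn; k=q[abs(h+.2379)<.003]; print('h0',np.median(k@nn),'u',np.percentile(k@X,[.5,99.5]),'v',np.percentile(k@Y,[.5,99.5]))
    b=q[(h+.2379>.034)&(h+.2379<.046)]; print('bar u',np.percentile(b@X,[1,99]),'v',np.percentile(b@Y,[2,50,98]))
E
```

```text
[ 0.49495889 -0.1956926   0.12296663] [-3.13919438  0.00665377 -0.143659  ] -0.00012468993241141575 2.7341783442534506 [-4.69328409  1.86217996 -0.164527  ]
h0 -0.23790446458401232 u [0.42492831 0.58436097] v [-0.22419087 -0.02628769]
bar u [0.50597407 0.55423761] v [-0.13105308 -0.12521964 -0.11942362]
h0 -0.2374928018229731 u [0.41891929 0.58543868] v [-0.22508706 -0.01388988]
bar u [0.45194902 0.55290543] v [-0.12936979 -0.12047008 -0.11672962]
```

View pics/w4.png

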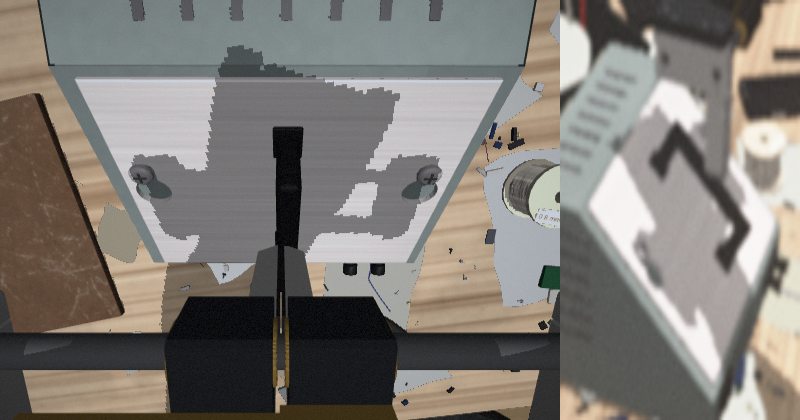

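```bash
python3 - <<'E'
from h import *
s=r.get_state(); Rt=R.from_euler('xyz',s['tool_rot']).as_matrix()
def proj(n,P):
    i=r.camera_info(n); M=R.from_rotvec(np.ravel(i['rvec'])).as_matrix(); c=M@P+np.ravel(i['tvec']); return (i['fx']*c[0]/c[2]+i['cx'],i['fy']*c[1]/c[2]+i['cy'],c[2])
im,d,i=cam('wrist'); im2,d2,i2=cam('side')
for a in (.025,.006,-.02):
    P=s['tool_pos']+Rt[:,2]*a; print(a,P.round(3),'wrist',np.round(proj('wrist',P),3),'side',np.round(proj('side',P),3))
for c in(260,265,270,285,290,300): print(c,[(rr,round(float(d[rr,c]),3)) for rr in range(225,300,6)])
# side: crop region 3D z along finger
p,uv=pts(d2,i2); k=(abs(p[:,0]-.49)<.03)&(abs(p[:,1]+.195)<.05)&(p[:,2]>.07)&(p[:,2]<.22)
for u,q in zip(uv[k],p[k]):
    if u[0] in (285,288,291,294): print(u,q.round(3))
E
```

```text
0.025 [ 0.495 -0.196  0.098] wrist [2.81566e+02 2.43881e+02 2.23000e-01] side [301.208 192.486   0.999]
0.006 [ 0.495 -0.196  0.117] wrist [2.81662e+02 2.54663e+02 2.04000e-01] side [301.561 185.12    0.988]
-0.02 [ 0.495 -0.196  0.143] wrist [2.81825e+02 2.72998e+02 1.79000e-01] side [302.056 174.781   0.974]
260 [(225, 0.242), (231, 0.248), (237, 0.256), (243, 0.26), (249, 0.266), (255, 0.175), (261, 0.166), (267, 0.161), (273, 0.154), (279, 0.147), (285, 0.144), (291, 0.138), (297, 0.084)]
265 [(225, 0.242), (231, 0.249), (237, 0.255), (243, 0.261), (249, 0.184), (255, 0.176), (261, 0.169), (267, 0.161), (273, 0.153), (279, 0.149), (285, 0.143), (291, 0.138), (297, 0.085)]
270 [(225, 0.243), (231, 0.248), (237, 0.253), (243, 0.26), (249, 0.183), (255, 0.176), (261, 0.169), (267, 0.161), (273, 0.155), (279, 0.149), (285, 0.142), (291, 0.137), (297, 0.083)]
285 [(225, 0.173), (231, 0.177), (237, 0.183), (243, 0.0), (249, 0.184), (255, 0.176), (261, 0.169), (267, 0.161), (273, 0.0), (279, 0.149), (285, 0.143), (291, 0.138), (297, 0.132)]
290 [(225, 0.175), (231, 0.179), (237, 0.181),
[... 2168 characters left out ...]
 0.079]
[294 206] [ 0.506 -0.174  0.074]
[288 207] [ 0.515 -0.156  0.081]
[291 207] [ 0.509 -0.158  0.081]
[294 207] [ 0.504 -0.168  0.076]
[285 208] [ 0.52  -0.146  0.084]
[288 208] [ 0.514 -0.152  0.081]
[291 208] [ 0.509 -0.158  0.078]
[294 208] [ 0.504 -0.166  0.074]
[285 209] [ 0.52  -0.145  0.082]
[288 209] [ 0.514 -0.149  0.08 ]
[291 209] [ 0.508 -0.155  0.078]
[294 209] [ 0.503 -0.163  0.073]
[288 210] [ 0.513 -0.146  0.081]
[291 210] [ 0.508 -0.152  0.077]
[294 210] [ 0.502 -0.159  0.074]
[291 211] [ 0.507 -0.149  0.077]
[294 211] [ 0.502 -0.156  0.073]
[291 212] [ 0.507 -0.149  0.074]
[294 212] [ 0.501 -0.154  0.072]
[294 213] [ 0.5   -0.15   0.072]
[294 214] [ 0.499 -0.145  0.073]
```

```bash
python3 - <<'E'
from h import *
s=r.get_state(); Rt=R.from_euler('xyz',s['tool_rot']).as_matrix()
im,d,i=cam('wrist'); p,uv=pts(d,i); D=dict(zip(map(tuple,uv),p))
for c in(255,266,290,294,305):
    for rr in(235,243,246,248,250,254,260,270,280,290):
        if (c,rr) in D: q=D[(c,rr)]; print(c,rr,q.round(4),'tool',(Rt.T@(q-s['tool_pos'])*1e3).round(1))
E
```

```text
255 235 [ 0.4937 -0.1756  0.0674] tool [ -4.1 -19.7  55.7]
255 243 [ 0.4864 -0.1741  0.0644] tool [-11.4 -20.   58.8]
255 246 [ 0.4826 -0.1732  0.0606] tool [-15.3 -20.4  62.6]
255 248 [ 0.4801 -0.1726  0.058 ] tool [-17.9 -20.6  65.2]
255 250 [ 0.4779 -0.1722  0.0565] tool [-20.1 -20.7  66.7]
255 254 [ 0.4733 -0.1712  0.0533] tool [-24.7 -21.1  69.9]
255 260 [ 0.4658 -0.1695  0.0472] tool [-32.4 -21.6  76.1]
255 270 [ 0.5076 -0.185   0.1627] tool [ 10.5 -12.5 -39.7]
255 280 [ 0.5076 -0.1859  0.1733] tool [ 10.6 -11.7 -50.3]
255 290 [ 0.5071 -0.1864  0.1814] tool [ 10.1 -11.2 -58.4]
266 235 [ 0.493  -0.1838  0.0691] tool [ -3.5 -11.4  54. ]
266 243 [ 0.4845 -0.1822  0.0623] tool [-12.2 -11.8  60.9]
266 246 [ 0.4815 -0.1817  0.0608] tool [-15.2 -11.9  62.4]
266 248 [ 0.507  -0.1888  0.1341] tool [ 10.7  -8.6 -11.1]
266 250 [ 0.5067 -0.1889  0.1365] tool [ 10.4  -8.5 -13.4]
266 254 [ 0.5071 -0.1893  0.1432] tool [ 10.7  -8.2 -20.1]
266 260 [ 0.5072 -0.1896  0.1516] tool [ 10.9  -7.9 -28.6]
266 270 [ 0.5065 -0.19    0.1618] tool [ 10.1  -7.5 -38.8]
266 280 [ 0.5069 -0.1905  0.1732] tool
[... 1134 characters left out ...]
280 [ 0.505  -0.2025  0.1728] tool [ 10.4   5.1 -49.8]
294 290 [ 0.5055 -0.2022  0.1828] tool [ 10.8   4.7 -59.8]
305 235 [ 0.4889 -0.2123  0.0689] tool [-3.5 17.4 54.1]
305 243 [ 0.4811 -0.2116  0.0646] tool [-11.3  17.8  58.4]
305 246 [ 0.4771 -0.2114  0.0605] tool [-15.2  18.2  62.7]
305 248 [ 0.4747 -0.2112  0.0585] tool [-17.6  18.4  64.7]
305 250 [ 0.4727 -0.211   0.0574] tool [-19.7  18.5  65.7]
305 254 [ 0.4675 -0.2107  0.053 ] tool [-24.8  18.9  70.2]
305 260 [ 0.504  -0.2087  0.1504] tool [ 10.4  11.4 -27.4]
305 270 [ 0.5038 -0.2079  0.1616] tool [ 10.1  10.7 -38.6]
305 280 [ 0.5046 -0.2072  0.1733] tool [ 10.6   9.8 -50.3]
305 290 [ 0.5048 -0.2066  0.1825] tool [ 10.7   9.2 -59.6]
```

```bash
python3 - <<'E'
from h import *
s=r.get_state(); Rt=R.from_euler('xyz',s['tool_rot']).as_matrix()
im,d,i=cam('side'); p,uv=pts(d,i); D=dict(zip(map(tuple,uv),p))
for c in range(294,312,2):
    print(c,[(rr,*( Rt.T@(D[(c,rr)]-s['tool_pos'])*1e3).round(0).astype(int).tolist()) for rr in range(166,206,3) if (c,rr) in D])
cv2.imwrite('pics/s5.png',cv2.resize(im[140:220,260:350],(720,600)[0:2],interpolation=cv2.INTER_CUBIC)[:,:,::-1])
E
```

```text
294 [(166, 48, 81, 9), (169, 49, 83, 18), (172, 45, 72, 20), (175, 19, 2, -14), (178, 17, -2, -9), (181, 16, -6, -4), (184, 31, 37, 31), (187, 28, 29, 33), (190, 24, 18, 35), (193, 20, 10, 37), (196, 16, -1, 38), (199, 13, -8, 41), (202, 11, -16, 43), (205, 7, -25, 45)]
296 [(166, 11, -10, -44), (169, 10, -13, -38), (172, 9, -14, -32), (175, 10, -12, -23), (178, 9, -13, -17), (181, 12, -3, -3), (184, 28, 41, 32), (187, 24, 32, 34), (190, 20, 23, 36), (193, 17, 13, 38), (196, 15, 9, 43), (199, 12, 0, 45), (202, 7, -11, 45), (205, 4, -21, 46)]
298 [(166, 5, -13, -47), (169, 5, -13, -39), (172, 5, -12, -32), (175, 4, -15, -26), (178, 4, -14, -19), (181, 8, -1, -3), (184, 7, -5, 2), (187, 21, 36, 36), (190, 18, 28, 39), (193, 14, 19, 41), (196, 11, 10, 43), (199, 8, 4, 46), (202, 4, -7, 47), (205, 1, -14, 50)]
300 [(166, 0, -15, -49), (169, 1, -13, -40), (172, 1, -12, -33), (175, -1, -15, -28), (178, 0, -12, -18), (181, 4, 1, -3), (184, 3, -1, 3), (187, 2, -4, 9), (190, 14, 33, 41), (193, 11, 24, 43), (196, 7, 14, 44), (199, 4, 5, 46), (202, 2, 0, 50), (205, -2, -11, 51)]
302 [(166, -4, 
[... 647 characters left out ...]
80, 42), (184, 12, 69, 44), (187, -10, 1, 9), (190, -11, -1, 15), (193, 2, 40, 49), (196, 0, 36, 55), (199, -13, -3, 37), (202, -13, -3, 45), (205, -14, -3, 53)]
308 [(169, 76, 276, 121), (172, 72, 265, 124), (175, 19, 103, 38), (178, 16, 93, 40), (181, 12, 82, 42), (184, 8, 71, 43), (187, -14, 3, 9), (190, -16, -3, 13), (193, -17, -4, 20), (196, -16, 1, 31), (199, -17, -1, 37), (202, -18, -4, 43), (205, -16, 5, 57)]
310 [(166, 77, 297, 122), (169, 70, 276, 119), (172, 65, 263, 122), (175, 58, 243, 120), (178, 12, 96, 41), (181, 8, 87, 44), (184, 5, 78, 47), (187, 2, 70, 50), (190, -20, 0, 14), (193, -21, -1, 21), (196, -22, -4, 26), (199, -21, 2, 38), (202, -22, -1, 44), (205, -17, 16, 63)]
```

View pics/s5.png

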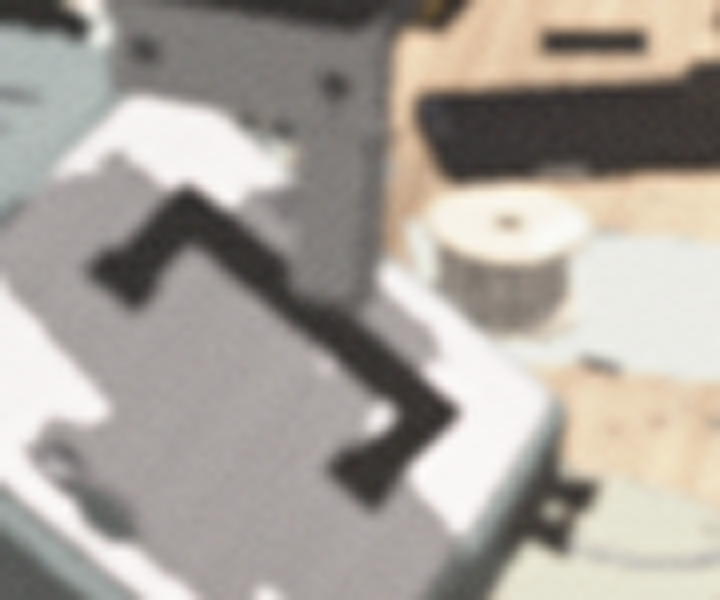

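Call:
move_arm(deltas=[{"fingers": 1, "tx": -4, "ty": 0, "tz": 0, "twist": 0}, {"fingers": 1, "tx": -4, "ty": 0, "tz": -10, "twist": 0}, {"fingers": 1, "tx": -4, "ty": 0, "tz": -20, "twist": 0}, {"fingers": 1, "tx": -4, "ty": 0, "tz": -30, "twist": 0}, {"fingers": 1, "tx": -4, "ty": 0, "tz": -40, "twist": 0}, {"fingers": 1, "tx": -4, "ty": 0, "tz": -40, "twist": 0}, {"fingers": 1, "tx": -4, "ty": 0, "tz": -40, "twist": 0}, {"fingers": 1, "tx": -4, "ty": 0, "tz": -40, "twist": 0}], force=10)

```text
time_s: 8.75
tool_pos: [0.4936, -0.197, 0.1638]
tool_rot: [-3.141, 0.001, -0.144]
wrist_force: [0.3, -0.0, 0.6]
grip_width: 0.0768
gripper_force: 0.0
```

```bash
cat > fing.py <<'E'
from h import *
s=r.get_state(); Rt=R.from_euler('xyz',s['tool_rot']).as_matrix(); print(s['tool_pos'],s['grip_width'])
for n in('wrist','side'):
    im,d,i=cam(n); p,uv=pts(d,i); t=(p-s['tool_pos'])@Rt*1e3
    k=(abs(t[:,0])<14)&(abs(t[:,1])>25)&(abs(t[:,1])<65)&(t[:,2]>-75)&(t[:,2]<45)
    a=t[k]
    for z in range(-75,45,5):
        b=a[(a[:,2]>=z)&(a[:,2]<z+5)]
        if len(b): print(n,z,len(b),'y-',b[b[:,1]<0][:,1].round(0)[[0,-1]] if (b[:,1]<0).any() else '', 'y+',(b[b[:,1]>0][:,1].min().round(),b[b[:,1]>0][:,1].max().round()) if (b[:,1]>0).any() else '','x',b[:,0].min().round(),b[:,0].max().round())
    if n=='wrist': cv2.imwrite('pics/w6.png',im[:,:,::-1])
E
python3 fing.py
```

```text
[ 0.49361546 -0.19700342  0.16381617] 0.07681379976677871
wrist -75 705 y- [-50. -39.] y+ (np.float64(37.0), np.float64(50.0)) x -1.0 11.0
wrist -70 674 y- [-49. -39.] y+ (np.float64(37.0), np.float64(50.0)) x -5.0 11.0
wrist -65 663 y- [-45. -39.] y+ (np.float64(37.0), np.float64(50.0)) x -7.0 11.0
wrist -60 607 y- [-49. -39.] y+ (np.float64(37.0), np.float64(50.0)) x -7.0 11.0
wrist -55 553 y- [-41. -39.] y+ (np.float64(37.0), np.float64(50.0)) x -7.0 11.0
wrist -50 482 y- [-51. -39.] y+ (np.float64(37.0), np.float64(50.0)) x -7.0 11.0
wrist -45 456 y- [-48. -39.] y+ (np.float64(37.0), np.float64(50.0)) x -7.0 11.0
wrist -40 414 y- [-51. -39.] y+ (np.float64(37.0), np.float64(50.0)) x -7.0 11.0
wrist -35 362 y- [-50. -39.] y+ (np.float64(37.0), np.float64(50.0)) x -7.0 11.0
wrist -30 348 y- [-51. -39.] y+ (np.float64(38.0), np.float64(50.0)) x -7.0 11.0
wrist -25 299 y- [-51. -39.] y+ (np.float64(38.0), np.float64(50.0)) x -7.0 11.0
wrist -20 291 y- [-50. -39.] y+ (np.float64(37.0), np.float64(49.0)) x -7.0 11.0
wrist -15 243 y- [-46. -39.] y+ (np.float64(38.0), np.float64(50.0)) x
[... 493 characters left out ...]
0 44 y- [-53. -56.] y+ (np.float64(35.0), np.float64(52.0)) x -9.0 9.0
side -45 41 y- [-54. -54.] y+ (np.float64(36.0), np.float64(45.0)) x -9.0 9.0
side -40 45 y- [-53. -55.] y+ (np.float64(37.0), np.float64(47.0)) x -9.0 11.0
side -35 44 y- [-54. -54.] y+ (np.float64(37.0), np.float64(48.0)) x -9.0 11.0
side -30 40 y- [-51. -56.] y+ (np.float64(38.0), np.float64(48.0)) x -9.0 11.0
side -25 43 y- [-52. -55.] y+ (np.float64(38.0), np.float64(47.0)) x -9.0 10.0
side -20 42 y- [-53. -53.] y+ (np.float64(37.0), np.float64(50.0)) x -9.0 10.0
side -15 28 y- [-47. -45.] y+ (np.float64(37.0), np.float64(45.0)) x -9.0 10.0
side -10 18 y- [-44. -45.] y+ (np.float64(37.0), np.float64(42.0)) x -8.0 8.0
```

View pics/w6.png

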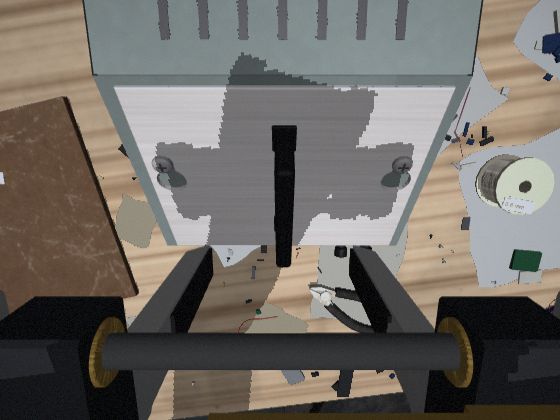

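The picture shows the fingers ending well behind the reported TCP, near (200,250) and (365,250). By depth from both the wrist and side cameras, the tips are about 6 mm behind the reported TCP, not 25 mm ahead as stated, so the first grip only pinched the top of the bar. I'll go about 30 mm deeper, guided by what I measured on the fingers.

Call:
move_arm(deltas=[{"fingers": 1, "tx": -2, "ty": 0, "tz": 8, "twist": 0}, {"fingers": 1, "tx": -4, "ty": 0, "tz": 18, "twist": 0}, {"fingers": 1, "tx": -4, "ty": 0, "tz": 28, "twist": 0}, {"fingers": 1, "tx": -4, "ty": 0, "tz": 38, "twist": 0}, {"fingers": 1, "tx": -4, "ty": 0, "tz": 48, "twist": 0}, {"fingers": 1, "tx": -4, "ty": 0, "tz": 58, "twist": 0}, {"fingers": 1, "tx": -4, "ty": 0, "tz": 66, "twist": 0}, {"fingers": 1, "tx": -4, "ty": 0, "tz": 72, "twist": 0}])

```text
time_s: 9.85
tool_pos: [0.4899, -0.1965, 0.0916]
tool_rot: [-3.142, 0.0, -0.144]
wrist_force: [0.2, 0.3, -0.5]
grip_width: 0.0942
gripper_force: 0.0
```

```bash
cat > pose.py <<'E'
from h import *
T=35*np.pi/180; nn=np.array([-.5664,.0823,.8200]); a=-0.1443
X=np.array([np.cos(T)*np.cos(a),np.cos(T)*np.sin(a),np.sin(T)]); Y=np.cross(nn,X)
s=r.get_state(); Rt=R.from_euler('xyz',s['tool_rot']).as_matrix(); print(s['time_s'],s['tool_pos'],s['tool_rot'],s['grip_width'],s['gripper_force'],s['wrist_force'])
im,d,i=cam('side'); p,uv=pts(d,i)
k=(abs(p@Y+.1241)<.012)&(abs(p@nn+.2379-.036)<.009)&(abs(p@X-.503)<.06); print('bar u',np.percentile(p[k]@X,[1,99]))
t=(p-s['tool_pos'])@Rt*1e3; k=(abs(t[:,0])<12)&(abs(t[:,1])<65)&(t[:,2]>-60)&(t[:,2]<10)
for z in range(-50,10,5):
    b=t[k&(t[:,2]>=z)&(t[:,2]<z+5)]
    if len(b): print(z,len(b),b[:,1].min().round(),b[:,1].max().round())
p2,_=pts(*cam('wrist')[1:]); t=(p2-s['tool_pos'])@Rt*1e3
b=t[(t[:,0]>20)&(t[:,0]<55)&(abs(t[:,1])<15)&(p2@nn+.2379>.034)]; print('wrist bar y',len(b),np.percentile(b[:,1],[2,50,98]) if len(b) else '')
cv2.imwrite('pics/s7.png',cv2.resize(im[120:240,220:380],(800,600),interpolation=cv2.INTER_CUBIC)[:,:,::-1])
E
python3 pose.py
```

```text
9.85 [ 0.48991156 -0.19653678  0.09164343] [-3.14155014e+00  1.94167075e-04 -1.44175794e-01] 0.09416947302201996 0.0 [ 0.19098255  0.28126424 -0.45122725]
bar u [0.45062148 0.55174566]
-50 36 -62.0 55.0
-45 34 -63.0 54.0
-40 34 -62.0 57.0
-35 49 -62.0 57.0
-30 53 -62.0 51.0
-25 59 -62.0 51.0
-20 46 -61.0 53.0
-15 31 -59.0 52.0
-10 17 -51.0 49.0
0 2 -3.0 -2.0
5 6 -6.0 -2.0
wrist bar y 7127 [-14.12562651   0.66456776  14.17162959]
```

No contact, and the fingers straddle the bar. I'll close gently.

Call:
move_arm(deltas=[{"fingers": 0.3, "tx": 0, "ty": 0, "tz": 0, "twist": 0}, {"fingers": 0.3, "tx": 0, "ty": 0, "tz": 0, "twist": 0}, {"fingers": 0.3, "tx": 0, "ty": 0, "tz": 0, "twist": 0}, {"fingers": 0.2, "tx": 0, "ty": 0, "tz": 0, "twist": 0}, {"fingers": 0.1, "tx": 0, "ty": 0, "tz": 0, "twist": 0}, {"fingers": 0, "tx": 0, "ty": 0, "tz": 0, "twist": 0}, {"fingers": 0, "tx": 0, "ty": 0, "tz": 0, "twist": 0}, {"fingers": 0, "tx": 0, "ty": 0, "tz": 0, "twist": 0}], force=8)

```text
time_s: 10.95
tool_pos: [0.49, -0.1966, 0.0922]
tool_rot: [-3.142, -0.0, -0.144]
wrist_force: [0.1, 0.3, 0.3]
grip_width: 0.0174
gripper_force: 0.0
```

Call:
move_arm(deltas=[{"fingers": 0, "tx": 0, "ty": 0, "tz": 0, "twist": 0}, {"fingers": 0, "tx": 0, "ty": 0, "tz": 0, "twist": 0}, {"fingers": 0, "tx": 0, "ty": 0, "tz": 0, "twist": 0}, {"fingers": 0, "tx": 0, "ty": 0, "tz": 0, "twist": 0}, {"fingers": 0, "tx": 0, "ty": 0, "tz": 0, "twist": 0}, {"fingers": 0, "tx": 0, "ty": 0, "tz": 0, "twist": 0}, {"fingers": 0, "tx": 0, "ty": 0, "tz": 0, "twist": 0}, {"fingers": 0, "tx": 0, "ty": 0, "tz": 0, "twist": 0}], force=55)

```text
time_s: 11.95
tool_pos: [0.4899, -0.1966, 0.0922]
tool_rot: [-3.142, -0.0, -0.144]
wrist_force: [-0.2, -1.7, -0.0]
grip_width: 0.0118
gripper_force: 55.0
```

Now the bar is held: width 11.8 mm at 55 N. Next is the slide, 19.5 mm up the slope (tx 16, tz -11.2), done slowly.

Call:
move_arm(deltas=[{"fingers": 0, "tx": 2, "ty": 0, "tz": -1.5, "twist": 0}, {"fingers": 0, "tx": 4, "ty": 0, "tz": -2.9, "twist": 0}, {"fingers": 0, "tx": 6, "ty": 0, "tz": -4.3, "twist": 0}, {"fingers": 0, "tx": 8, "ty": 0, "tz": -5.7, "twist": 0}, {"fingers": 0, "tx": 10, "ty": 0, "tz": -7.1, "twist": 0}, {"fingers": 0, "tx": 12, "ty": 0, "tz": -8.5, "twist": 0}, {"fingers": 0, "tx": 12, "ty": 0, "tz": -8.5, "twist": 0}, {"fingers": 0, "tx": 12, "ty": 0, "tz": -8.5, "twist": 0}])

```text
time_s: 12.95
tool_pos: [0.5024, -0.1984, 0.1009]
tool_rot: [3.141, -0.001, -0.144]
wrist_force: [-0.6, 0.9, -1.0]
grip_width: 0.0116
gripper_force: 55.0
```

Call:
move_arm(deltas=[{"fingers": 0, "tx": 1, "ty": 0, "tz": -0.7, "twist": 0}, {"fingers": 0, "tx": 2, "ty": 0, "tz": -1.4, "twist": 0}, {"fingers": 0, "tx": 3, "ty": 0, "tz": -2.1, "twist": 0}, {"fingers": 0, "tx": 4, "ty": 0, "tz": -2.8, "twist": 0}, {"fingers": 0, "tx": 4, "ty": 0, "tz": -2.8, "twist": 0}, {"fingers": 0, "tx": 4, "ty": 0, "tz": -2.8, "twist": 0}, {"fingers": 0, "tx": 4, "ty": 0, "tz": -2.8, "twist": 0}, {"fingers": 0, "tx": 4, "ty": 0, "tz": -2.8, "twist": 0}])

```text
time_s: 13.95
tool_pos: [0.506, -0.1989, 0.1035]
tool_rot: [3.142, -0.0, -0.144]
wrist_force: [-0.4, 1.1, -1.2]
grip_width: 0.0114
gripper_force: 55.0
```

```bash
cat > meas.py <<'E'
from h import *
T=35*np.pi/180; nn=np.array([-.5664,.0823,.8200]); a=-0.1443
X=np.array([np.cos(T)*np.cos(a),np.cos(T)*np.sin(a),np.sin(T)]); Y=np.cross(nn,X)
s=r.get_state(); print(s['time_s'],s['tool_pos'],s['wrist_force'],s['qpos'].round(2))
for n in('wrist','side'):
    im,d,i=cam(n); p,uv=pts(d,i); h=p@nn+.2379;u=p@X;v=p@Y
    k=(abs(h)<.006)&(u>.41)&(u<.62)&(v>-.23)&(v<-.02)
    print(n,'plate u',np.percentile(u[k],[.5,99.5]),'v',np.percentile(v[k],[.5,99.5]),'h med',np.median(h[k]))
    for lo,hi in((.43,.47),(.47,.51),(.53,.56),(.56,.595)):
        m=k&(u>lo)&(u<hi)&(abs(v+.124)>.03)&(abs(v+.124)<.06); print('  h@u',lo,np.median(h[m]).round(4),m.sum())
    m=(abs(v+.1241)<.009)&(h>.03)&(h<.046)&(u>.42)&(u<.6); print('  bar u',np.percentile(u[m],[1,99]))
    if n=='wrist': cv2.imwrite('pics/w8.png',im[:,:,::-1])
E
python3 meas.py
```

```text
13.95 [ 0.5059707  -0.19889205  0.10354656] [-0.37235043  1.13393428 -1.22238928] [ 0.26  0.61  0.1   1.91 -0.1   0.62 -1.3 ]
wrist plate u [0.4201043 0.6010039] v [-0.2288071  -0.02392563] h med 5.0418585921988e-05
  h@u 0.43 -0.0002 2077
  h@u 0.47 -0.0 3679
  h@u 0.53 0.0001 5366
  h@u 0.56 0.0002 10069
  bar u [0.47464537 0.57324705]
side plate u [0.4158773  0.60038401] v [-0.22627552 -0.02068675] h med 0.00019902114706275842
  h@u 0.43 0.0003 222
  h@u 0.47 0.0005 156
  h@u 0.53 0.0005 147
  h@u 0.56 0.0006 175
  bar u [0.46987666 0.57073636]
```

View pics/w8.png

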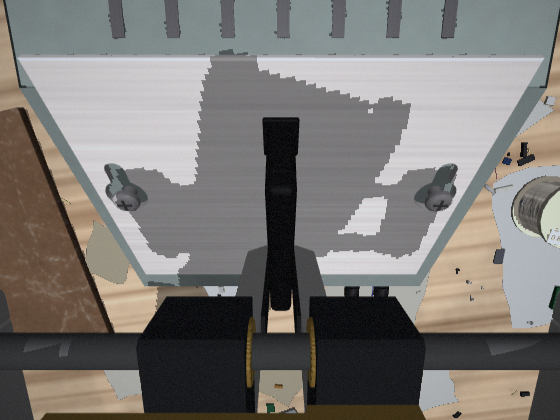

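The screws now stand in the round holes, at (122,200) and (440,197), and the plate lies flush after moving about 19.5 mm. Next I'll lift along the face normal.

Call:
move_arm(deltas=[{"fingers": 0, "tx": -1.5, "ty": 0, "tz": -2, "twist": 0}, {"fingers": 0, "tx": -3.5, "ty": 0, "tz": -5, "twist": 0}, {"fingers": 0, "tx": -5.8, "ty": 0, "tz": -8.2, "twist": 0}, {"fingers": 0, "tx": -8.6, "ty": 0, "tz": -12.3, "twist": 0}, {"fingers": 0, "tx": -11.5, "ty": 0, "tz": -16.4, "twist": 0}, {"fingers": 0, "tx": -15.5, "ty": 0, "tz": -22, "twist": 0}, {"fingers": 0, "tx": -19.5, "ty": 0, "tz": -28, "twist": 0}, {"fingers": 0, "tx": -24, "ty": 0, "tz": -34, "twist": 0}], force=60)

```text
time_s: 15.05
tool_pos: [0.4818, -0.1954, 0.138]
tool_rot: [3.142, -0.0, -0.144]
wrist_force: [-0.9, -0.3, -3.0]
grip_width: 0.011
gripper_force: 60.0
```

```bash
cat > pl.py <<'E'
from h import *
s=r.get_state(); Rt=R.from_euler('xyz',s['tool_rot']).as_matrix()
print(s['time_s'],s['tool_pos'],s['tool_rot'][2],s['wrist_force'],s['grip_width'],s['gripper_force'])
im,d,i=cam('wrist'); c=r.cut_out('wrist','cover'); m=c[0]['mask']; print(c[0]['conf'],m.sum())
q,_=pts(d,i,cv2.erode(m.astype(np.uint8),np.ones((5,5))).astype(bool)); rng=np.random.default_rng(0); best=(0,)
for _ in range(300):
    a,b,e=q[rng.choice(len(q),3)]; n=np.cross(b-a,e-a); n/=np.linalg.norm(n)+1e-12
    k=(abs((q-a)@n)<.002).sum()
    if k>best[0]: best=(k,n,a)
_,n,a=best; k=q[abs((q-a)@n)<.0025]; mm=k.mean(0); n=np.linalg.svd(k-mm)[2][2]; n*=np.sign(n[2])
print('n',n.round(3),'tilt deg',np.degrees(np.arccos(n[2])).round(1),'low pt',k.min(0).round(3),k.max(0).round(3))
g=s['tool_pos']-Rt[:,2]*.022; print('grasp',g.round(4),'dist to plate top',((g-mm)@n).round(4),'expect .036')
cv2.imwrite('pics/w9.png',im[:,:,::-1])
E
python3 pl.py
```

```text
15.05 [ 0.48181369 -0.19540767  0.13799275] -0.14428852641118595 [-0.90291468 -0.31685589 -3.0388857 ] 0.011021802760790053 59.998852014541626
0.7 85435Traceback (most recent call last):
  File "pl.py", line 10, in <module>
    _,n,a=best; k=q[abs((q-a)@n)<.0025]; mm=k.mean(0); n=np.linalg.svd(k-mm)[2][2]; n*=np.sign(n[2])
                                                         ~~~~~~~~~~~~~^^^^^^
    u, s, vh = gufunc(a, signature=signature)
               ~~~~~~^^^^^^^^^^^^^^^^^^^^^^^^
numpy._core._exceptions._ArrayMemoryError: Unable to allocate 43.1 GiB for an array with shape (76069, 76069) and data type float64
```

```bash
sed -i 's/np.linalg.svd(k-mm)/np.linalg.svd(k-mm,full_matrices=False)/' pl.py; python3 pl.py
```

```text
15.15 [ 0.48182281 -0.19556055  0.138273  ] -0.1444834328735518 [-0.74732886 -0.45188637 -2.38590235] 0.01153704424821676 59.99870181083679
0.68 85014
n [-0.567  0.082  0.82 ] tilt deg 34.9 low pt [ 0.441 -0.307  0.094] [ 0.595 -0.096  0.185]
grasp [ 0.4818 -0.1956  0.1603] dist to plate top 0.0379 expect .036
```

The cover is free, still at 34.9° and firmly held. I'll go up first, then over to the board.

Call:
move_arm(deltas=[{"fingers": 0, "tx": -5, "ty": 0, "tz": -10, "twist": 0}, {"fingers": 0, "tx": -12, "ty": 0, "tz": -25, "twist": 0}, {"fingers": 0, "tx": -20, "ty": 0, "tz": -40, "twist": 0}, {"fingers": 0, "tx": -26, "ty": -10, "tz": -50, "twist": 0}, {"fingers": 0, "tx": -32, "ty": -35, "tz": -55, "twist": 0}, {"fingers": 0, "tx": -40, "ty": -65, "tz": -55, "twist": 0}, {"fingers": 0, "tx": -48, "ty": -100, "tz": -55, "twist": 0}, {"fingers": 0, "tx": -56, "ty": -135, "tz": -55, "twist": 0}])

```text
time_s: 16.25
tool_pos: [0.4456, -0.0519, 0.1931]
tool_rot: [-3.141, -0.001, -0.144]
wrist_force: [0.3, 0.5, -3.1]
grip_width: 0.0115
gripper_force: 60.0
```

Call:
move_arm(deltas=[{"fingers": 0, "tx": -2, "ty": -35, "tz": 0, "twist": 0}, {"fingers": 0, "tx": -4, "ty": -70, "tz": 0, "twist": 0}, {"fingers": 0, "tx": -7, "ty": -105, "tz": 0, "twist": 0}, {"fingers": 0, "tx": -9, "ty": -135, "tz": 10, "twist": 0}, {"fingers": 0, "tx": -11, "ty": -155, "tz": 30, "twist": 0}, {"fingers": 0, "tx": -11, "ty": -162, "tz": 55, "twist": 0}, {"fingers": 0, "tx": -11, "ty": -162, "tz": 80, "twist": 0}, {"fingers": 0, "tx": -11, "ty": -162, "tz": 100, "twist": 0}])

```text
time_s: 17.25
tool_pos: [0.4579, 0.1091, 0.0922]
tool_rot: [-3.141, 0.0, -0.143]
wrist_force: [-0.5, 0.3, -3.2]
grip_width: 0.0117
gripper_force: 60.0
```

```bash
python3 pl.py
```

```text
17.25 [0.45785461 0.10910238 0.09219485] -0.14306902694195323 [-0.54082163  0.32541464 -3.17168475] 0.011695545535504519 59.99884486198425
0.66 84992
n [-0.566  0.081  0.82 ] tilt deg 34.9 low pt [ 0.417 -0.002  0.047] [0.571 0.209 0.139]
grasp [0.4579 0.1091 0.1142] dist to plate top 0.0379 expect .036
```

Call:
move_arm(deltas=[{"fingers": 0, "tx": 0, "ty": 0, "tz": 8, "twist": 0}, {"fingers": 0, "tx": 0, "ty": 0, "tz": 16, "twist": 0}, {"fingers": 0, "tx": 0, "ty": 0, "tz": 23, "twist": 0}, {"fingers": 0, "tx": 0, "ty": 0, "tz": 28, "twist": 0}, {"fingers": 0, "tx": 0, "ty": 0, "tz": 32, "twist": 0}, {"fingers": 0, "tx": 0, "ty": 0, "tz": 34, "twist": 0}, {"fingers": 0, "tx": 0, "ty": 0, "tz": 36, "twist": 0}, {"fingers": 0, "tx": 0, "ty": 0, "tz": 38, "twist": 0}], force=40)

```text
time_s: 18.35
tool_pos: [0.4613, 0.1078, 0.0558]
tool_rot: [-3.14, -0.005, -0.145]
wrist_force: [3.2, -3.0, 12.7]
grip_width: 0.0114
gripper_force: 40.0
```

The lower edge is on the board. I'll ease the grip so the bar can pivot in the pads, and swing the plate down about that edge.

Call:
move_arm(deltas=[{"fingers": 0, "tx": 0, "ty": 0, "tz": -1, "twist": 0}, {"fingers": 0, "tx": 0, "ty": 0, "tz": -1, "twist": 0}, {"fingers": 0, "tx": 3, "ty": 0, "tz": 0.5, "twist": 0}, {"fingers": 0, "tx": 6, "ty": 0, "tz": 2, "twist": 0}, {"fingers": 0, "tx": 9, "ty": 0, "tz": 3.5, "twist": 0}, {"fingers": 0, "tx": 11.6, "ty": 0, "tz": 5.2, "twist": 0}, {"fingers": 0, "tx": 14.5, "ty": 0, "tz": 7.4, "twist": 0}, {"fingers": 0, "tx": 17, "ty": 0, "tz": 9, "twist": 0}], force=10)

```text
time_s: 19.35
tool_pos: [0.4753, 0.1057, 0.0453]
tool_rot: [3.142, 0.0, -0.144]
wrist_force: [-0.2, -1.0, -2.7]
grip_width: 0.0116
gripper_force: 10.0
```

```bash
python3 pl.py
```

```text
19.35 [0.47534848 0.10568174 0.04528038] -0.14422555989093677 [-0.185044   -0.95717495 -2.68606387] 0.01158825130975206 9.999844282865524
0.68 79054
n [-0.296  0.043  0.954] tilt deg 17.4 low pt [ 0.415 -0.005  0.012] [0.59  0.209 0.062]
grasp [0.4754 0.1057 0.0673] dist to plate top 0.0378 expect .036
```

Call:
move_arm(deltas=[{"fingers": 0, "tx": 2, "ty": 0, "tz": 2, "twist": 0}, {"fingers": 0, "tx": 4.5, "ty": 0, "tz": 4, "twist": 0}, {"fingers": 0, "tx": 7, "ty": 0, "tz": 6.5, "twist": 0}, {"fingers": 0, "tx": 9.5, "ty": 0, "tz": 9, "twist": 0}, {"fingers": 0, "tx": 11.5, "ty": 0, "tz": 11.5, "twist": 0}, {"fingers": 0, "tx": 13, "ty": 0, "tz": 14, "twist": 0}, {"fingers": 0, "tx": 14.5, "ty": 0, "tz": 16, "twist": 0}, {"fingers": 0, "tx": 15, "ty": 0, "tz": 17, "twist": 0}], force=6)

```text
time_s: 20.45
tool_pos: [0.49, 0.1035, 0.0286]
tool_rot: [3.142, 0.0, -0.144]
wrist_force: [-2.7, -0.3, 9.2]
grip_width: 0.012
gripper_force: 6.0
```

```bash
python3 pl.py
```

```text
20.45 [0.48999042 0.10353186 0.02863677] -0.14420977491477704 [-2.67836465 -0.28296974  9.20256041] 0.01197413404562099 6.000378951430321
0.67 66796
n [-0.001  0.     1.   ] tilt deg 0.1 low pt [ 0.419 -0.007  0.01 ] [0.597 0.209 0.015]
grasp [0.49   0.1035 0.0506] dist to plate top 0.0385 expect .036
```

The cover is flat, with 0.1° of tilt, and centred near (0.508, 0.101). I'll release it and retreat upward.

Call:
move_arm(deltas=[{"fingers": 0.3, "tx": 0, "ty": 0, "tz": -0.5, "twist": 0}, {"fingers": 0.5, "tx": 0, "ty": 0, "tz": -0.5, "twist": 0}, {"fingers": 0.8, "tx": 0, "ty": 0, "tz": -0.5, "twist": 0}, {"fingers": 0.8, "tx": 0, "ty": 0, "tz": -0.5, "twist": 0}, {"fingers": 0.8, "tx": 0, "ty": 0, "tz": -0.5, "twist": 0}, {"fingers": 0.8, "tx": 0, "ty": 0, "tz": -10, "twist": 0}, {"fingers": 0.8, "tx": 0, "ty": 0, "tz": -25, "twist": 0}, {"fingers": 0.8, "tx": 0, "ty": 0, "tz": -45, "twist": 0}])

```text
time_s: 21.55
tool_pos: [0.4901, 0.1035, 0.0747]
tool_rot: [3.142, -0.0, -0.144]
wrist_force: [-0.0, -0.4, -0.0]
grip_width: 0.0753
gripper_force: 0.0
```

Call:
move_arm(deltas=[{"fingers": 0.8, "tx": -5, "ty": 0, "tz": -20, "twist": 0}, {"fingers": 0.8, "tx": -10, "ty": 0, "tz": -40, "twist": 0}, {"fingers": 0.8, "tx": -20, "ty": 0, "tz": -60, "twist": 0}, {"fingers": 0.8, "tx": -30, "ty": 0, "tz": -75, "twist": 0}, {"fingers": 0.8, "tx": -30, "ty": 0, "tz": -75, "twist": 0}, {"fingers": 0.8, "tx": -30, "ty": 0, "tz": -75, "twist": 0}, {"fingers": 0.8, "tx": -30, "ty": 0, "tz": -75, "twist": 0}, {"fingers": 0.8, "tx": -30, "ty": 0, "tz": -75, "twist": 0}])

```text
time_s: 22.55
tool_pos: [0.4603, 0.1077, 0.1479]
tool_rot: [3.141, 0.001, -0.144]
wrist_force: [0.4, -0.8, -0.2]
grip_width: 0.0753
gripper_force: 0.0
```

```bash
python3 pl.py; python3 - <<'E'
from h import *
im,d,i=cam('side'); cv2.imwrite('pics/s10.png',im[:,:,::-1])
for t in('flat_cutters','blue_driver','solder_reel','cover','board'):
    c=r.cut_out('side',t)
    if c: p,_=pts(d,i,c[0]['mask']); print(t,np.median(p,0).round(3),p.min(0).round(3),p.max(0).round(3))
E
```

```text
22.55 [0.46027103 0.10768579 0.14790995] -0.14439601714858696 [ 0.40094037 -0.76671191 -0.22386535] 0.07531223236007253 0.0
0.72 36514
n [-0.001  0.     1.   ] tilt deg 0.0 low pt [ 0.415 -0.006  0.01 ] [0.597 0.21  0.015]
grasp [0.4603 0.1077 0.1699] dist to plate top 0.1578 expect .036
flat_cutters [ 0.362 -0.249  0.01 ] [ 0.32  -0.3    0.001] [ 0.392 -0.211  0.014]
blue_driver [0.692 0.147 0.01 ] [ 0.677  0.056 -0.002] [0.712 0.192 0.016]
solder_reel [ 0.46  -0.414  0.025] [ 0.416 -0.489 -0.   ] [0.467 0.03  0.285]
cover [0.502 0.119 0.013] [ 0.413 -0.011  0.006] [0.599 0.212 0.057]
board [0.504 0.166 0.009] [ 0.392 -0.022 -0.002] [0.623 0.229 0.158]
```

View pics/s10.png

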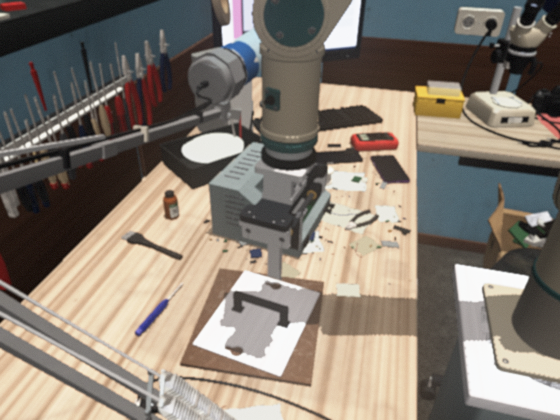

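The picture shows the cover lying flat on the board at (258,320), handle up, with the gripper clear above it. The cutters at (360,218) and the driver at (155,312) haven't moved.

```bash
python3 -c "
from workcell import r
print(r.sign_off())"
```

```text
the job is handed in; nothing more can be done
None
```

The cover is off its screws and lies flat, handle up, near the middle of the brown board; it is released, and I handed the job in at about 22.6 s (limit 48 s). The cutters and screwdriver are where they were; the reel was hidden by the arm in the last picture, but nothing went near it. The fingertips measured about 30 mm shorter than `r.tips_ahead` says, so the first grip closed on the top of the bar and slipped off before I regripped deeper.

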